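# Torque the washer hub nut with a click wrench

## Task

Put the click wrench's slotted socket fully down over the bar-topped hub nut, so that it sits flat, then push the wrench handle gently clockwise (seen from above) until the wrench's hinge clearly breaks over, and stop well short of the hinge's end stop. Then ease the handle back so that the wrench is straight again and leave it sitting on the nut, let go, with the bottle, jar, collar and cup where they stand.

Things in the scene. Friction and masses are not known exactly. Their poses are not given: they have to be found in the camera images.
- wrench: Head of the loose click wrench, standing on its socket; 850 g with handle, centre of mass 16 mm out in +x. Origin: centre of the socket's underside, z up, +x along the straight handle. Dark socket block 58 (x) x 54 (y) x 24 mm high; on it a steel head block 46 (x) x 36 (y) mm, z 24 to 58 mm, to be gripped across y from above; dial on top to z 64 mm, not solid.
- socket (a point): Centre of the socket's mouth, at the wrench's origin, axes as the wrench. The underside has one blind straight slot, 49 mm long in x, 14 mm wide in y, 20 mm deep.
- handle: Wrench handle. Origin on its upright hinge, 36 mm in +x and 30 mm up from the wrench's origin; +x along the handle. Round steel shaft 18 mm thick to x 112 mm, then black grip 26 mm thick, x 112 to 212 mm. A spring holds it in line with the head; only a clockwise push (from above) can bend it: above 0.12 rad it has broken over, above 0.28 rad is overrun, end stop 0.36 rad; let back, it straightens.
- push (a point): Middle of the black grip, on the handle's axis 150 mm from the hinge: push here, level and square to the handle. The hinge gives at 1.6 N m, about 11 N here; the push then stays nearly constant however far it bends, until the end stop. Push, or pinch lightly: more than 60 N on the handle altogether is too much.
- nut: Steel nut on an upright fixed aluminium hub, 50 mm high, 150 mm wide at its foot. Origin: centre of the nut's underside, on its turning axis, 50 mm above the counter; z up. Flange disc 72 mm wide, 6 mm thick; on it an upright bar 46 mm long (x), 11 mm wide (y), its rounded top 24 mm above the origin. The nut stays where it is left.
- seat (a point): Centre of the flange's top, 6 mm above the nut's origin, axes as the nut. Seated, the wrench's underside lies here with its x along the bar, either way round (1.5 mm play all round, so some 0.1 rad of slack). The nut tightens clockwise from above: it turns lightly for an unknown 0.1 to 0.6 rad, then is hard on its seat. Contact forces on it reach 90 N in all at the click; 180 N is too much.
- detergent: Bystander: white detergent bottle with a blue cap, 72 mm wide, 150 mm high; origin at its underside.
- jar: Bystander: jar with a white lid, 66 mm wide, 90 mm high; origin at its underside.
- collar: Bystander: spare steel collar, 56 mm outside, 32 mm inside, 16 mm high; origin at its underside.
- coin_cup: Bystander: white cup, 72 mm wide at the rim, 75 mm high; origin at its underside.
There are look-alikes about, which are no part of the job. There is more than one size of the part that bears nut; the job needs the largest.

How it is judged:
By the outcome, as a careful person would: the job done as asked, in the order asked, and still so for the second after the job is handed in, with the robot touching nothing.
It also fails if it takes over 72 s, if anything falls off the work surface, if the arm or the gripper's body presses on something with over 40 N, if the wrist force passes 120 N, or if a joint passes its speed limit or range.

## Robot

A 6-joint arm with a two-finger parallel gripper is mounted at the origin on the work surface. World frame = base frame: x ahead of the robot, y to its left, z up, the work surface at z = 0. Lengths are in m, angles in degrees, forces in N, time in s.
With the tool pointing down it reaches from about 0.35 to 0.875 m from the base axis. Payload 4.2 kg.
Tool frame: the origin (TCP) lies midway between the tips of the shut fingers; the grasp point (between the pads) lies 19 mm behind it (r.pinch_z is the distance from the TCP to the grasp point, in m); z points along the fingers, y is the line along which they close (so a half turn about z gives the same grasp; the last joint's range is limited). The gripper opens to 87 mm and grips with 3 to 60 N. Pads are 19 mm wide; open, the fingers measure 117 mm over their backs; the gripper's body (75 mm by 190 mm) begins 51 mm behind the grasp point.
Start: joints at [-52.219, 22.042, 0.453, 0, -68.411, -14.817], TCP at [0.244, -0.575, 0.223] pointing down, gripper open.
Joint ranges: [-179.83, 179.83], [-69.29, 118.12], [-61.27, 80.66], [-181.25, 117.63], [-171.15, -9.14], [-177.46, 177.46]. Speed limits (degrees/s): [159.86, 159.86, 180, 180, 180, 180].

## Interface

Orientations are given as a 3x3 rotation matrix whose columns are the frame's x, y, z axes.
In Python, from station import r, imaging, models gives the robot as it stands. The module is installed in compiled form; this text tells all that it offers.
- The arm moves only by the tool apply_moves, never from a script. Its argument "moves" is a list of rows, each a list of 2 entries, a list of its own where there are three numbers: the shift along the tool's x, y, z in m, then the turn about the tool's z in degrees. A call has 1 to 5 rows; each row shifts and turns the commanded pose from where the row before left it, along the tool's axes as they then stand; what a row does not reach is not made up. A row lasts 1/12 s, in which the tool goes at most 41.7 mm and 7.16 degrees, less where a joint would pass 70% of its speed; a pose out of reach is approached as far as the arm can. A call is refused whole if a number of a shift passes 0.0417 or a number of a turn 7.16, either way. A call with a gripper value outside its range is refused whole. "hand" is the finger opening in m, from 0 to 0.087, set as the call begins (left out, the last holds). The fingers move at their own pace and stop on an object; the grip force is fixed at half the most. Time passes only in rows, so rows that do not move let the fingers close. It gives the time, the measured TCP pose, the force, the opening and the grip force at its end, in the units of the state.
- r.sense(): the state, without advancing time (a new reading comes with each control period).
- imaging.capture(name): name is "side" or "top"; returns a dict with "frame" (384x512x3 uint8, blue, green, red), "intrinsics" (3x3 intrinsics, pixels), "eye" and "orientation" of the camera in the world. Camera axes: x right, y down, z forward; pixel columns grow to the right and rows downward; lengths in m; the calibration is good to about 2 mm. A picture is of the moment at which its call begins. There is no depth.
- r.finish_job(): hands the job in; it is judged then, once.
Trained networks look in a picture, given as the dict that the camera call returned (one of the last four; its "shot" number tells which), for a name from the list of things; names that differ only in an ending like _2 or _b are one class to them, and where a whole thing is asked for, a point or a joint stands for the part that bears it (a point fixed in the world has none). Each returns a list of dicts, best first, with "confidence" (0 to 1); they miss things now and then, are a little off and sometimes report something else, mostly with a low value. They report only what shows in the picture. A call takes as long as a camera call. They do not tell look-alikes from the thing itself.
- models.cut_out(picture, target): "region" (384x512 bool, what is visible of it) and "extent" ([left, top, width, height] as shares, 0 to 1, of the picture: columns of its width, rows of its height, round what is visible of it).
- models.place_of(picture, target): "at" ([column, row] as shares, 0 to 1, of the picture: columns of its width, rows of its height: a listed point, or the origin of a listed thing).
The state is a dict: "time_s": time; "joints": joint angles; "joint_velocities": joint speeds; "effort": joint torques, N m; "tcp_pos": TCP position; "ee_rot": TCP orientation; "wrist_force": force on the tool from outside, world axes, zero at the start; "moment": the same for the moment, N m; "gripper_width": opening from 0.0 (shut) to 1.0 (fully open); "gripper_force": force on a finger pad.
Only numpy, scipy, OpenCV 4.12 (cv2) and the standard library are available. Lean on these libraries where they do the work, as an engineer would, in place of code of your own. Each camera call takes 0.05 s, during which the arm holds its last target. There are 200 camera calls.

## Working session

There is one attempt and no reset: what is moved stays moved. The work goes in short steps, Python scripts to look and compute and a tool call to move; the robot and the scene stay as the last step left them, time stands still between calls to the robot, and variables do not carry over. Pictures are saved under pics/ and viewed, at most 11 in all, crops included, and the job is handed in when it is done.

Besides the shell and the picture viewer there is one more tool, called after ">>>" by a JSON object that holds its "api" and its "payload". apply_moves: Moves the arm, as the interface text tells. Its arguments: {"type":"object","properties":{"moves":{"type":"array"},"hand":{"type":"number"}},"required":["moves"]}

```bash
mkdir -p pics; cat > h.py <<'E'
import numpy as np, cv2
from station import r, imaging, models
def proj(p,P):
    R=np.array(p["orientation"]);c=R.T@(np.array(P)-np.array(p["eye"]));q=np.array(p["intrinsics"])@c;return q[:2]/q[2]
def ray(p,uv):
    R=np.array(p["orientation"]);d=R@np.linalg.inv(np.array(p["intrinsics"]))@np.array([uv[0],uv[1],1]);return np.array(p["eye"]),d/np.linalg.norm(d)
def atz(p,uv,z):
    e,d=ray(p,uv);return e+d*(z-e[2])/d[2]
def tri(p1,u1,p2,u2):
    e1,d1=ray(p1,u1);e2,d2=ray(p2,u2)
    A=np.stack([d1,-d2],1);s=np.linalg.lstsq(A,e2-e1,rcond=None)[0]
    a=e1+s[0]*d1;b=e2+s[1]*d2;return (a+b)/2,np.linalg.norm(a-b)
E
python3 - <<'E'
from h import *
np.set_printoptions(precision=4,suppress=True)
P={}
for n in("top","side"):
    p=P[n]=imaging.capture(n);cv2.imwrite(f"pics/{n}0.png",p["frame"]);print(n,p["eye"],np.array(p["orientation"]).tolist(),np.array(p["intrinsics"]).tolist())
for t in("wrench","socket","handle","push","nut","seat","detergent","jar","collar","coin_cup"):
    for n in P:
        print(t,n,[(round(d["confidence"],2),np.round(np.array(d["at"])*[512,384],1).tolist()) for d in models.place_of(P[n],t)])
print(r.sense())
E
```

```text
top [ 0.4282 -0.0065  1.5389] [[0.02152908824342354, -0.9960788221190424, 0.08581071311525157], [-0.9997653180273643, -0.021242693892630633, 0.004249332397796829], [-0.0024098192981741404, -0.08588205913999225, -0.9963023962075093]] [[486.29543509282576, 0.0, 259.62321322044676], [0.0, 486.29543509282576, 198.937234572768], [0.0, 0.0, 1.0]]
side [0.095  0.8287 0.6122] [[-0.8814454565577584, -0.23142051681594422, 0.41170189641332233], [-0.4722650378108042, 0.4400701794029313, -0.7637433935961944], [-0.004431836554343393, -0.8676305559377868, -0.4971896793255492]] [[357.06323124428235, 0.0, 256.3009481818281], [0.0, 357.06323124428235, 193.75316869346494], [0.0, 0.0, 1.0]]
wrench top [(0.65, [191.8, 228.5])]
wrench side [(0.82, [245.4, 259.1])]
socket top [(0.97, [190.0, 224.5])]
socket side [(0.95, [243.7, 258.9])]
handle top [(0.62, [181.1, 224.9])]
handle side [(0.82, [236.2, 255.5])]
push top [(0.63, [132.4, 209.1]), (0.59, [164.5, 126.2])]
push side [(0.56, [186.3, 292.7])]
nut top [(0.75, [324.7, 199.9]), (0.57, [322.9, 125.1]), (0.54, [304.9, 266.1])]
nut side [(0.55, [274.5, 17
[... 415 characters left out ...]
67, [124.6, 243.9]), (0.63, [279.0, 161.4])]
coin_cup top [(0.93, [126.5, 262.7])]
coin_cup side [(0.87, [244.3, 336.3])]
{'time_s': 1.1, 'joints': array([-52.2179,  22.04  ,   0.4538,   0.0014, -68.4114, -14.8151]), 'joint_velocities': array([ 0.1033,  0.0892, -0.0234,  0.0439, -0.1096,  0.0585]), 'effort': array([  0.0002, -39.0483,  18.7623,   4.2244,   0.0155,  -0.    ]), 'tcp_pos': array([ 0.2439, -0.5754,  0.2226]), 'ee_rot': array([[-0.9207, -0.3902,  0.    ],
       [-0.3902,  0.9207, -0.    ],
       [ 0.    , -0.    , -1.    ]]), 'wrist_force': array([-0.3912, -0.5215,  0.753 ]), 'moment': array([ 0.0115, -0.0551,  0.0008]), 'gripper_force': 0.0, 'gripper_width': 1.000581227281683}
```

View pics/top0.png

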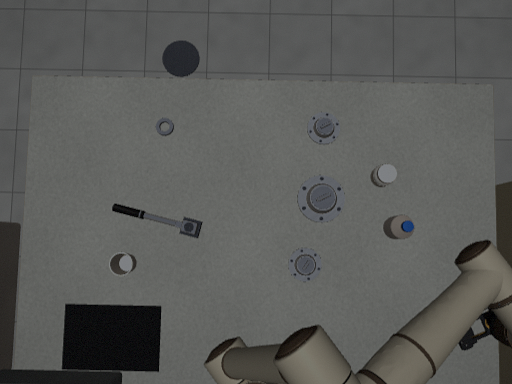

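View pics/side0.png

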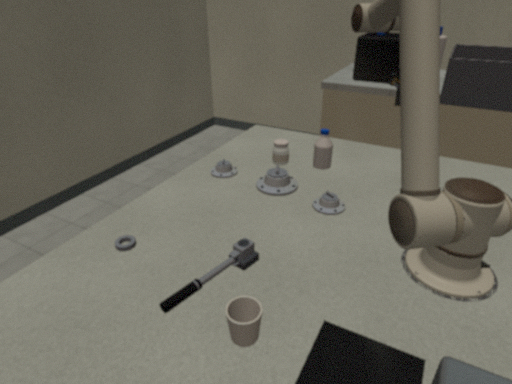

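Candidates for the nut in the top view are the hubs at (323,197), (323,125) and (305,265). The middle one is clearly the widest. In the side view they are at (277,180), (224,168) and (328,202). There is only one wrench, head at (190,227) top and (244,255) side. Next is one close crop to check the choice.

```bash
python3 - <<'E'
from h import *
np.set_printoptions(precision=4,suppress=True)
t=imaging.capture("top");s=imaging.capture("side")
c=lambda p,u,v,w,h,k:cv2.resize(p["frame"][v:v+h,u:u+w],None,fx=k,fy=k,interpolation=cv2.INTER_CUBIC)
a=c(t,292,165,64,64,6);b=c(t,168,204,40,40,9.6);d=c(s,236,140,64,64,6)[:, :384];e=c(s,150,230,120,90,3.2)
im=np.zeros((384+300,800,3),np.uint8)
im=np.hstack([a,b]);im=cv2.resize(im,(768,384));im2=np.hstack([cv2.resize(d,(384,216)) ,cv2.resize(e,(384,216))])
cv2.imwrite("pics/crop1.png",cv2.convertScaleAbs(np.vstack([im,im2]),alpha=1.5))
print("wrench",*tri(t,(191,226.5),s,(244.5,259)))
print("nut",*tri(t,(323.5,196),s,(276,171)))
for n in("nut","wrench","handle"):
  for q in models.cut_out(t,n):
    m=q["region"];ys,xs=np.nonzero(m)
    print(n,round(q["confidence"],2),m.sum(),xs.min(),xs.max(),ys.min(),ys.max(),xs.mean(),ys.mean())
    if n!="nut":
        z=0.03 if n=="handle" else .03
        W=np.array([atz(t,(x,y),z)[:2] for x,y in zip(xs,ys)]);C=W.mean(0);u=np.linalg.svd(W-C)[2][0];print("  c",C,"ang",np.degrees(np.arctan2(u[1],u[0])),"ext",((W-C)@u).min(),((W-C)@u).max())
E
```

```text
wrench [0.4659 0.2128 0.0064] 0.005781015432672989
nut [ 0.5685 -0.1954  0.0584] 0.000815779221931407
nut 0.66 461 311 335 185 209 322.56616052060735 196.9045553145336
nut 0.64 202 317 332 118 132 324.5990099009901 124.87623762376238
nut 0.48 222 298 313 256 272 305.63513513513516 264.1711711711712
handle 0.94 458 113 175 204 225 143.1288209606987 214.36681222707423
  c [0.5023 0.3609] ang 76.1682982382294 ext -0.10309532493347712 0.09785546447807204
handle 0.69 401 312 333 185 207 322.7581047381546 196.0573566084788
  c [ 0.5714 -0.1965] ang -150.09619940115897 ext -0.036090043192370636 0.03640309257126485
```

View pics/crop1.png

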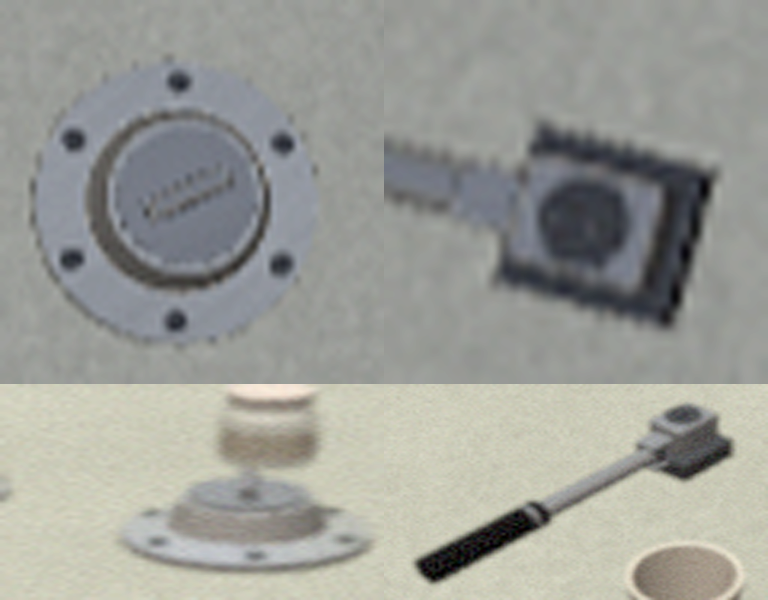

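The crop confirms the middle hub, with the widest flange, as the nut. Its bar runs in the image from about (316.7,200.5) to (331,194.7). The wrench head sits at about (191,227) with its handle to the left. Next I'll make metric ortho views to refine both.

```bash
cat >> h.py <<'E'
def ortho(p,c,z,half=0.06,k=3000,img=None):
    # rows: -x down, cols: -y right ; centre c
    n=int(2*half*k);g=np.arange(n)/k-half
    src=[];
    C=[(c[0]+half,c[1]+half),(c[0]+half,c[1]-half),(c[0]-half,c[1]-half),(c[0]-half,c[1]+half)]
    S=np.float32([proj(p,(*q,z)) for q in C]);D=np.float32([[0,0],[n,0],[n,n],[0,n]])
    return cv2.warpPerspective(p["frame"] if img is None else img,cv2.getPerspectiveTransform(S,D),(n,n),flags=cv2.INTER_CUBIC)
def avg(n,k=4):
    L=[imaging.capture(n) for _ in range(k)];return L[-1],np.mean([l["frame"] for l in L],0).astype(np.float32)
E
python3 - <<'E'
from h import *
np.set_printoptions(precision=4,suppress=True)
t,T=avg("top",8)
np.save("T.npy",T)
a=ortho(t,(0.57,-0.195),0.056,half=.05,k=4000,img=T);b=ortho(t,(0.48,0.215),0.058,half=.05,k=4000,img=T)
def st(x):
    x=cv2.cvtColor(np.clip(x,0,255).astype(np.uint8),cv2.COLOR_BGR2GRAY);x=cv2.createCLAHE(3,(4,4)).apply(x)
    for i in range(0,400,40): x[i,::4]=255;x[::4,i]=255
    return x
cv2.imwrite("pics/ortho1.png",np.hstack([st(a),st(b)]))
E
```

```text
(no output)
```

View pics/ortho1.png

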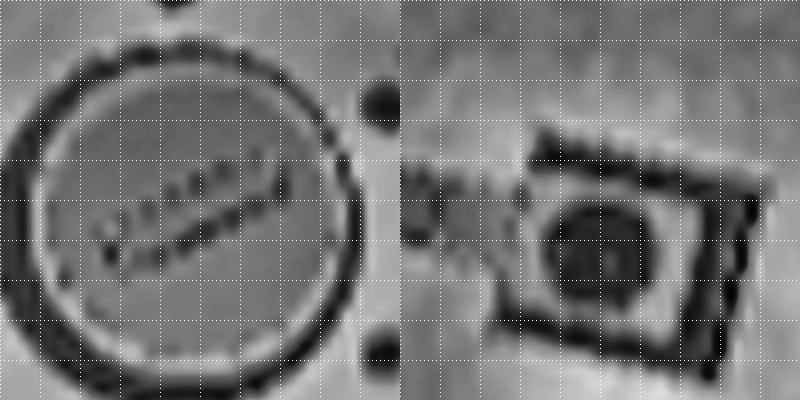

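>>> {"api": "apply_moves", "payload": {"moves": [[[0, 0, 0], -6.65], [[0, 0, 0], -6.65], [[0, 0, 0], -6.65], [[0, 0, 0], -6.65]], "hand": 0.087}}

```text
time_s: 2.08
tcp_pos: [0.2438, -0.5754, 0.2226]
ee_rot: [[-0.644, -0.765, -0.0], [-0.765, 0.644, -0.0], [0.0, 0.0, -1.0]]
wrist_force: [0.0, -0.1, -0.1]
gripper_width: 0.997
gripper_force: 0.0
```

>>> {"api": "apply_moves", "payload": {"moves": [[[0, 0, 0], -6.65], [[0, 0, 0], -6.65], [[0, 0, 0], -6.65], [[0, 0, 0], -6.65]]}}

```text
time_s: 2.42
tcp_pos: [0.2439, -0.5754, 0.2225]
ee_rot: [[-0.234, -0.972, -0.0], [-0.972, 0.234, 0.0], [-0.0, 0.0, -1.0]]
wrist_force: [-0.9, -0.4, -0.1]
gripper_width: 1.004
gripper_force: 0.0
```

>>> {"api": "apply_moves", "payload": {"moves": [[[-0.02, -0.001, 0], 0], [[-0.04, -0.001, 0], 0], [[-0.04, -0.001, 0], 0], [[-0.04, -0.001, 0], 0], [[-0.04, -0.001, 0], 0]]}}

```text
time_s: 2.83
tcp_pos: [0.2918, -0.4003, 0.2225]
ee_rot: [[-0.24, -0.971, 0.0], [-0.971, 0.24, -0.0], [0.0, -0.0, -1.0]]
wrist_force: [2.1, -0.0, -0.0]
gripper_width: 1.001
gripper_force: 0.0
```

>>> {"api": "apply_moves", "payload": {"moves": [[[-0.04, -0.001, 0], 0], [[-0.04, -0.001, 0], 0], [[-0.04, -0.001, 0], 0], [[-0.04, -0.001, 0], 0], [[-0.04, -0.001, 0], 0]]}}

```text
time_s: 3.25
tcp_pos: [0.3445, -0.2071, 0.2229]
ee_rot: [[-0.24, -0.971, 0.001], [-0.971, 0.24, -0.0], [-0.0, -0.001, -1.0]]
wrist_force: [0.9, -0.0, -0.5]
gripper_width: 1.004
gripper_force: 0.0
```

>>> {"api": "apply_moves", "payload": {"moves": [[[-0.04, -0.001, 0], 0], [[-0.04, -0.001, 0], 0], [[-0.04, -0.001, 0], 0], [[-0.04, -0.001, 0], 0], [[-0.04, -0.001, 0], 0]]}}

```text
time_s: 3.67
tcp_pos: [0.3972, -0.0138, 0.2232]
ee_rot: [[-0.239, -0.971, 0.002], [-0.971, 0.239, 0.001], [-0.001, -0.001, -1.0]]
wrist_force: [1.4, -1.3, 0.2]
gripper_width: 0.998
gripper_force: 0.0
```

>>> {"api": "apply_moves", "payload": {"moves": [[[-0.04, -0.002, 0], 0], [[-0.04, -0.002, 0], 0], [[-0.04, -0.002, 0], 0], [[-0.04, -0.002, 0], 0], [[-0.04, -0.002, 0.01], 0]]}}

```text
time_s: 4.08
tcp_pos: [0.456, 0.1788, 0.2146]
ee_rot: [[-0.238, -0.971, 0.005], [-0.971, 0.238, 0.003], [-0.004, -0.004, -1.0]]
wrist_force: [1.7, -0.3, 0.6]
gripper_width: 0.997
gripper_force: 0.0
```

>>> {"api": "apply_moves", "payload": {"moves": [[[-0.035, -0.002, 0.02], 0], [[-0.015, -0.002, 0.03], 0], [[0, 0, 0.03], 0], [[0, 0, 0], 0], [[0, 0, 0], 0]]}}

```text
time_s: 4.5
tcp_pos: [0.4699, 0.2229, 0.1316]
ee_rot: [[-0.239, -0.971, -0.003], [-0.971, 0.239, -0.003], [0.004, 0.002, -1.0]]
wrist_force: [0.8, 0.1, 1.3]
gripper_width: 1.002
gripper_force: 0.0
```

```bash
python3 - <<'E'
from h import *
np.set_printoptions(precision=4,suppress=True)
st=r.sense();print(st["tcp_pos"],st["ee_rot"].tolist(),st["joints"])
s=imaging.capture("side");t=imaging.capture("top")
a=s["frame"][190:290,190:320];a=cv2.resize(a,None,fx=4,fy=4,interpolation=cv2.INTER_CUBIC)
b=t["frame"][180:260,150:230];b=cv2.resize(b,(270,400))[:, :270]
cv2.imwrite("pics/hover.png",cv2.convertScaleAbs(np.hstack([a,b]),alpha=1.4))
R=st["ee_rot"]
for o in(.05,-.05):
  print("tip px side",proj(s,st["tcp_pos"]+R[:,1]*o))
T=np.load("T.npy")
# predicted projections of wrench features in both views for model pose
for k in [(0,0,0.064),(-.029,.027,.024),(-.029,-.027,.024)]:
  a=np.radians(76.2);p=np.array([.4675+k[0]*np.cos(a)-k[1]*np.sin(a),.214+k[0]*np.sin(a)+k[1]*np.cos(a),k[2]]);print(k,p,proj(s,p),proj(t,p))
E
```

```text
[0.4699 0.2229 0.1316] [[-0.23860093602689988, -0.9711140413654535, -0.0026668314426461985], [-0.9711110509184651, 0.2386085663939349, -0.0030461167846288772], [0.0035944556085361744, 0.0018629831688308665, -0.9999918045577129]] [ 43.289   17.0811 -21.4132   0.0284 -51.7366 -57.1109]
tip px side [254.1073 228.2842]
tip px side [224.2658 212.7725]
(0, 0, 0.064) [0.4675 0.214  0.064 ] [242.0872 241.1529] [188.3223 226.2686]
(-0.029, 0.027, 0.024) [0.4344 0.1923 0.024 ] [257.8572 252.7345] [196.857  237.4805]
(-0.029, -0.027, 0.024) [0.4868 0.1794 0.024 ] [242.7131 244.0883] [201.5368 220.6897]
```

View pics/hover.png

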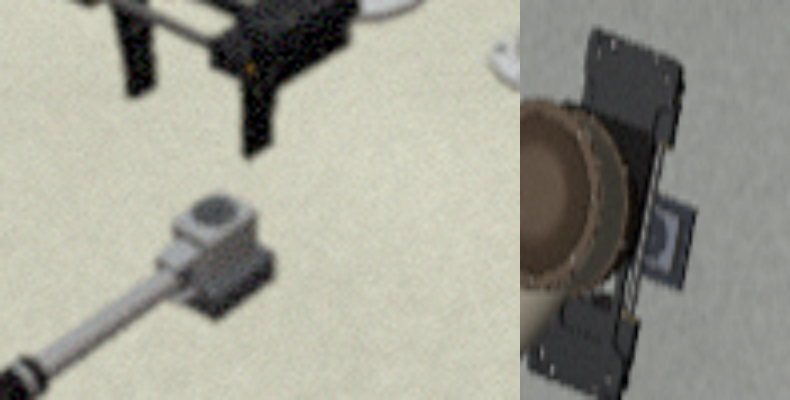

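Hover view: the dial is at side pixel (243,243) and the head lies between the two finger tips, which agrees with the estimate. I'll descend and grip.

>>> {"api": "apply_moves", "payload": {"moves": [[[-0.002, 0, 0.02], 0], [[-0.002, 0, 0.025], 0], [[0, 0, 0.025], 0], [[0, 0, 0.02], 0], [[0, 0, 0.008], 0]]}}

```text
time_s: 5.02
tcp_pos: [0.4715, 0.2269, 0.0345]
ee_rot: [[-0.24, -0.971, 0.0], [-0.971, 0.24, 0.0], [-0.0, 0.0, -1.0]]
wrist_force: [0.1, -0.5, 0.8]
gripper_width: 1.001
gripper_force: 0.0
```

>>> {"api": "apply_moves", "payload": {"moves": [[[0, 0, 0], 0], [[0, 0, 0], 0]]}}

```text
time_s: 5.18
tcp_pos: [0.4727, 0.228, 0.0363]
ee_rot: [[-0.239, -0.971, 0.003], [-0.971, 0.239, 0.002], [-0.002, -0.002, -1.0]]
wrist_force: [-0.0, 0.4, 0.0]
gripper_width: 0.995
gripper_force: 0.0
```

>>> {"api": "apply_moves", "payload": {"moves": [[[0, 0, 0], 0], [[0, 0, 0], 0], [[0, 0, 0], 0], [[0, 0, 0], 0], [[0, 0, 0], 0]], "hand": 0.0}}

```text
time_s: 5.6
tcp_pos: [0.4716, 0.2276, 0.035]
ee_rot: [[-0.239, -0.971, 0.001], [-0.971, 0.239, 0.001], [-0.001, -0.001, -1.0]]
wrist_force: [0.5, 0.6, -0.1]
gripper_width: 0.708
gripper_force: 0.0
```

>>> {"api": "apply_moves", "payload": {"moves": [[[0, 0, 0], 0], [[0, 0, 0], 0], [[0, 0, 0], 0], [[0, 0, 0], 0], [[0, 0, 0], 0]]}}

```text
time_s: 6.02
tcp_pos: [0.4705, 0.2274, 0.0345]
ee_rot: [[-0.24, -0.971, -0.002], [-0.971, 0.24, -0.0], [0.001, 0.002, -1.0]]
wrist_force: [-4.8, 1.6, 2.9]
gripper_width: 0.409
gripper_force: 30.0
```

>>> {"api": "apply_moves", "payload": {"moves": [[[0, 0, -0.01], 0], [[0, 0, -0.025], 0], [[0, 0, -0.035], 0], [[0, 0, -0.03], 0], [[0, 0, -0.015], 0]]}}

```text
time_s: 6.43
tcp_pos: [0.4724, 0.2278, 0.1526]
ee_rot: [[-0.239, -0.971, 0.003], [-0.971, 0.239, 0.002], [-0.003, -0.003, -1.0]]
wrist_force: [1.6, 0.1, -7.3]
gripper_width: 0.409
gripper_force: 30.0
```

>>> {"api": "apply_moves", "payload": {"moves": [[[0, 0, 0], -3], [[0, 0, 0], -5], [[0, 0, 0], -6], [[0, 0, 0], -6], [[0, 0, 0], -6]]}}

```text
time_s: 6.85
tcp_pos: [0.4701, 0.2262, 0.1481]
ee_rot: [[0.215, -0.977, -0.003], [-0.977, -0.215, -0.002], [0.001, 0.004, -1.0]]
wrist_force: [0.2, -0.4, -8.5]
gripper_width: 0.413
gripper_force: 30.0
```

>>> {"api": "apply_moves", "payload": {"moves": [[[0, 0, 0], -5.3], [[0, 0, 0], -4], [[0.01, 0.001, 0], 0], [[0.02, 0.003, 0], 0], [[0.03, 0.005, 0], 0]]}}

```text
time_s: 7.27
tcp_pos: [0.4845, 0.1683, 0.1486]
ee_rot: [[0.367, -0.93, -0.002], [-0.93, -0.367, -0.0], [-0.0, 0.002, -1.0]]
wrist_force: [0.7, 0.7, -7.4]
gripper_width: 0.412
gripper_force: 30.0
```

>>> {"api": "apply_moves", "payload": {"moves": [[[0.035, 0.006, 0], 0], [[0.035, 0.006, 0], 0], [[0.035, 0.006, 0], 0], [[0.035, 0.006, 0], 0], [[0.035, 0.006, 0], 0]]}}

```text
time_s: 7.68
tcp_pos: [0.5198, -0.008, 0.1486]
ee_rot: [[0.364, -0.931, -0.003], [-0.931, -0.364, -0.0], [-0.001, 0.003, -1.0]]
wrist_force: [1.6, -0.1, -7.7]
gripper_width: 0.413
gripper_force: 30.0
```

>>> {"api": "apply_moves", "payload": {"moves": [[[0.035, 0.006, 0], 0], [[0.03, 0.004, 0], 0], [[0.025, 0.003, 0], 0], [[0.015, 0.002, 0], 0], [[0, 0, 0], 0]]}}

```text
time_s: 8.1
tcp_pos: [0.5447, -0.1123, 0.1482]
ee_rot: [[0.361, -0.933, -0.003], [-0.933, -0.361, -0.001], [-0.0, 0.003, -1.0]]
wrist_force: [1.1, 0.1, -7.5]
gripper_width: 0.411
gripper_force: 30.0
```

```bash
python3 - <<'E'
from h import *
np.set_printoptions(precision=4,suppress=True)
st=r.sense();print(st)
s=imaging.capture("side");t=imaging.capture("top")
a=s["frame"][110:220,180:340];a=cv2.resize(a,None,fx=3.4,fy=3.4,interpolation=cv2.INTER_CUBIC)
b=t["frame"][130:230,220:340];b=cv2.resize(b,None,fx=2,fy=2);b=cv2.copyMakeBorder(b,0,a.shape[0]-b.shape[0],0,0,0)
cv2.imwrite("pics/carry.png",cv2.convertScaleAbs(np.hstack([a,b]),alpha=1.4))
for q in models.cut_out(t,"handle"):
    ys,xs=np.nonzero(q["region"]);W=np.array([atz(t,(x,y),st["tcp_pos"][2]-.0045)[:2] for x,y in zip(xs,ys)]);C=W.mean(0);u=np.linalg.svd(W-C)[2][0];print(q["confidence"],C,np.degrees(np.arctan2(u[1],u[0])),((W-C)@u).min(),((W-C)@u).max())
for n in("wrench","socket","push"): print(n,[(d["confidence"],np.array(d["at"])*[512,384]) for d in models.place_of(s,n)+models.place_of(t,n)])
x=st["ee_rot"][:,0];p=st["tcp_pos"]+.0137*x
print("pred origin",p,proj(s,p-[0,0,.0345]),"push pred",proj(s,p-x*.186-[0,0,.0045]),proj(t,p-x*.186-[0,0,.0045]))
E
```

```text
{'time_s': 8.1, 'joints': array([  5.0652,  19.249 , -15.3191,   0.0289, -55.6033,  16.0516]), 'joint_velocities': array([ 2.8344, -0.8935, -1.328 , -1.5113,  0.0392, -1.7884]), 'effort': array([ -0.8517, -38.5023,  19.4922,   4.775 ,  -0.0371,   0.1478]), 'tcp_pos': array([ 0.5447, -0.1123,  0.1482]), 'ee_rot': array([[ 0.3605, -0.9327, -0.0029],
       [-0.9327, -0.3605, -0.0007],
       [-0.0004,  0.003 , -1.    ]]), 'wrist_force': array([ 1.1361,  0.098 , -7.5122]), 'moment': array([-0.168 , -0.0148, -0.0259]), 'gripper_force': 29.997587422840297, 'gripper_width': 0.41055033558609666}
0.46 [ 0.5085 -0.0171] -71.52884990959483 -0.0291986755896743 0.03798540825983533
wrench [(0.6, array([272.7936, 165.5808]))]
socket [(0.72, array([267.8784, 166.3104]))]
push []
pred origin [ 0.5497 -0.1251  0.1482] [272.2065 165.3724] push pred [266.7302 184.1049] [242.0419 221.4036]
```

View pics/carry.png

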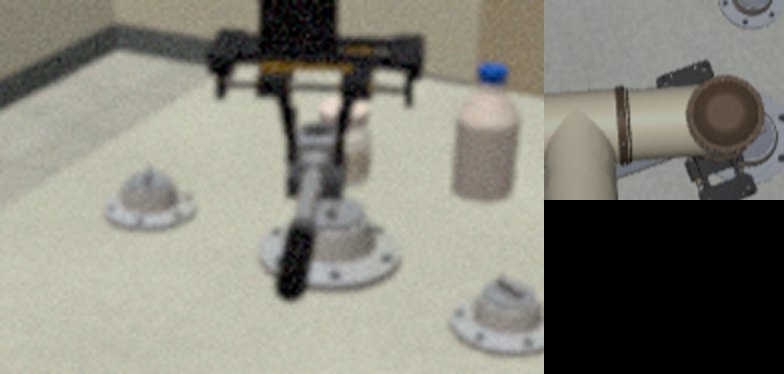

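The wrench hangs level in the grip, with the black grip at side pixel (267,186). The tool is still about 70 mm short of the nut, so I'll go on and lower to just above the bar.

>>> {"api": "apply_moves", "payload": {"moves": [[[0.015, 0.002, 0], 0], [[0.025, 0.003, 0], 0], [[0.02, 0.002, 0.005], 0], [[0.009, 0.001, 0.01], 0], [[0, 0, 0.01], 0]]}}

```text
time_s: 8.97
tcp_pos: [0.5642, -0.1772, 0.1243]
ee_rot: [[0.364, -0.931, 0.002], [-0.931, -0.364, -0.0], [0.001, -0.001, -1.0]]
wrist_force: [1.0, 0.4, -8.7]
gripper_width: 0.41
gripper_force: 30.0
```

>>> {"api": "apply_moves", "payload": {"moves": [[[0, 0, 0], 0], [[0, 0, 0], 0], [[0, 0, 0], 0]]}}

```text
time_s: 9.22
tcp_pos: [0.5635, -0.1752, 0.1247]
ee_rot: [[0.367, -0.93, -0.0], [-0.93, -0.367, -0.0], [0.0, 0.0, -1.0]]
wrist_force: [1.2, -0.4, -7.1]
gripper_width: 0.414
gripper_force: 30.0
```

```bash
python3 - <<'E'
from h import *
np.set_printoptions(precision=4,suppress=True)
st=r.sense();print(st["tcp_pos"],st["ee_rot"].tolist(),st["wrist_force"])
s,S=avg("side",6)
a=S[140:200,236:316];a=cv2.resize(a,None,fx=8,fy=8,interpolation=cv2.INTER_CUBIC)
x=st["ee_rot"][:,0];y=st["ee_rot"][:,1];p=st["tcp_pos"]+.0137*x-[0,0,.0345]
pr=lambda P:np.round((proj(s,P)-[236,140])*8).astype(int)
print("sock corners crop px",[pr(p+i*.029*x+j*.027*y) for i in(1,-1) for j in(1,-1)])
c=np.array([.567,-.1925,.056]);print("flange centre",pr(c),"edge",[pr(c+.036*np.array([np.cos(k),np.sin(k),0])) for k in np.arange(4)*np.pi/2])
b=np.array([np.cos(np.radians(111.3)),np.sin(np.radians(111.3)),0]);print("bar end tops",pr(c+.023*b+[0,0,.018]),pr(c-.023*b+[0,0,.018]))
cv2.imwrite("pics/above.png",np.clip(a*1.4,0,255).astype(np.uint8))
E
```

```text
[ 0.5635 -0.1752  0.1247] [[0.3670122740733655, -0.9302160985043025, -2.762120565924509e-05], [-0.9302160938896523, -0.3670122688427838, -0.00011483705788022076], [9.668595858780925e-05, 6.784029979754733e-05, -0.9999999930247596]] [ 1.2408 -0.3762 -7.0774]
sock corners crop px [array([379, 163]), array([257, 158]), array([372, 220]), array([245, 215])]
flange centre [319 256] edge [array([246, 239]), array([283, 289]), array([394, 273]), array([354, 225])]
bar end tops [316 242] [324 197]
```

View pics/above.png

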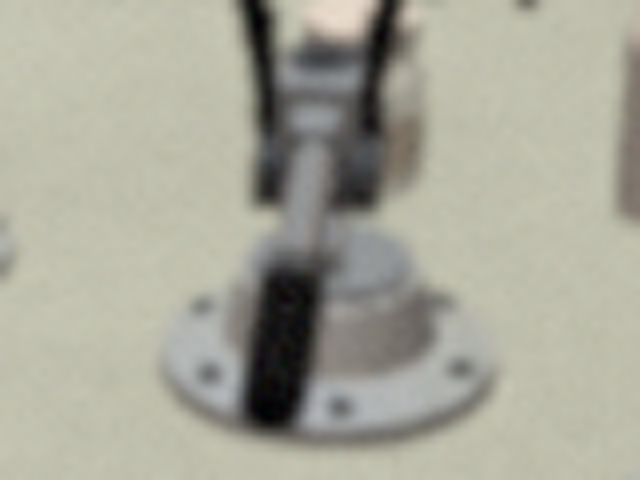

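Above-nut view: the socket's lower corners are at about (253,205) and (380,210) in the crop, and the flange centre is at about (332,260). The head is nearly over the bar. I'll nudge it and come down by feel.

>>> {"api": "apply_moves", "payload": {"moves": [[[0.002, 0.002, 0.003], 0], [[0.002, 0.002, 0.005], 0], [[0, 0, 0.004], 0], [[0, 0, 0], 0], [[0, 0, 0], 0]]}}

```text
time_s: 9.93
tcp_pos: [0.5607, -0.1812, 0.1118]
ee_rot: [[0.366, -0.931, -0.002], [-0.931, -0.366, 0.0], [-0.001, 0.001, -1.0]]
wrist_force: [0.5, 0.3, -7.8]
gripper_width: 0.408
gripper_force: 30.0
```

>>> {"api": "apply_moves", "payload": {"moves": [[[0, 0, 0], 0], [[0, 0, 0.002], 0], [[0, 0, 0.001], 0], [[0, 0, 0], 0], [[0, 0, 0], 0]]}}

```text
time_s: 10.35
tcp_pos: [0.5611, -0.181, 0.1095]
ee_rot: [[0.366, -0.931, -0.0], [-0.931, -0.366, 0.0], [-0.0, 0.0, -1.0]]
wrist_force: [0.1, 0.1, -7.5]
gripper_width: 0.411
gripper_force: 30.0
```

>>> {"api": "apply_moves", "payload": {"moves": [[[0, 0, 0.001], 0], [[0, 0, 0.001], 0], [[0, 0, 0], 0]]}}

```text
time_s: 10.6
tcp_pos: [0.561, -0.181, 0.1073]
ee_rot: [[0.366, -0.931, -0.0], [-0.931, -0.366, 0.0], [-0.0, 0.0, -1.0]]
wrist_force: [-0.6, 0.2, -9.0]
gripper_width: 0.414
gripper_force: 30.0
```

>>> {"api": "apply_moves", "payload": {"moves": [[[0, 0, 0.001], 0], [[0, 0, 0.001], 0], [[0, 0, 0], 0]]}}

```text
time_s: 10.85
tcp_pos: [0.5609, -0.1811, 0.1053]
ee_rot: [[0.366, -0.931, -0.001], [-0.931, -0.366, -0.0], [-0.0, 0.001, -1.0]]
wrist_force: [0.3, 0.0, -7.0]
gripper_width: 0.41
gripper_force: 30.0
```

Underside at about 0.071 with no contact force yet; going on down.

>>> {"api": "apply_moves", "payload": {"moves": [[[0, 0, 0.001], 0], [[0, 0, 0.001], 0], [[0, 0, 0], 0]]}}

```text
time_s: 11.1
tcp_pos: [0.5605, -0.1812, 0.1033]
ee_rot: [[0.366, -0.931, -0.001], [-0.931, -0.366, -0.0], [-0.0, 0.001, -1.0]]
wrist_force: [-0.6, -0.0, -6.3]
gripper_width: 0.412
gripper_force: 30.0
```

>>> {"api": "apply_moves", "payload": {"moves": [[[0, 0, 0.001], 0], [[0, 0, 0.001], 0], [[0, 0, 0], 0]]}}

```text
time_s: 11.35
tcp_pos: [0.5603, -0.1813, 0.1015]
ee_rot: [[0.366, -0.931, -0.002], [-0.931, -0.366, -0.0], [-0.0, 0.002, -1.0]]
wrist_force: [-3.8, -1.6, -6.4]
gripper_width: 0.405
gripper_force: 30.0
```

>>> {"api": "apply_moves", "payload": {"moves": [[[0, 0.001, 0.001], 0], [[0, 0, 0.001], 0], [[0, 0, 0], 0]]}}

```text
time_s: 11.6
tcp_pos: [0.5602, -0.1815, 0.0995]
ee_rot: [[0.366, -0.931, -0.0], [-0.931, -0.366, -0.0], [0.0, 0.0, -1.0]]
wrist_force: [-2.5, -1.6, -4.8]
gripper_width: 0.411
gripper_force: 30.0
```

>>> {"api": "apply_moves", "payload": {"moves": [[[0, 0, 0.001], 0], [[0, 0, 0.001], 0], [[0, 0, 0], 0]]}}

```text
time_s: 11.85
tcp_pos: [0.5602, -0.1815, 0.0977]
ee_rot: [[0.366, -0.93, -0.0], [-0.93, -0.366, -0.0], [0.0, 0.0, -1.0]]
wrist_force: [-3.4, -0.8, -2.2]
gripper_width: 0.411
gripper_force: 30.0
```

>>> {"api": "apply_moves", "payload": {"moves": [[[0, 0.001, 0.001], 0], [[0, 0, 0.001], 0], [[0, 0, 0], 0]]}}

```text
time_s: 12.1
tcp_pos: [0.5601, -0.1816, 0.0961]
ee_rot: [[0.367, -0.93, 0.002], [-0.93, -0.367, -0.0], [0.001, -0.002, -1.0]]
wrist_force: [-2.3, 1.2, 0.2]
gripper_width: 0.41
gripper_force: 30.0
```

>>> {"api": "apply_moves", "payload": {"moves": [[[0, 0, 0.001], 0], [[0, 0, 0.001], 0], [[0, 0, 0], 0]]}}

```text
time_s: 12.35
tcp_pos: [0.5601, -0.1816, 0.0939]
ee_rot: [[0.366, -0.93, 0.002], [-0.93, -0.366, -0.0], [0.001, -0.002, -1.0]]
wrist_force: [-2.6, 2.9, 2.1]
gripper_width: 0.41
gripper_force: 30.0
```

>>> {"api": "apply_moves", "payload": {"moves": [[[0, 0, 0.001], 0], [[0, 0, 0.001], 0], [[0, 0, 0], 0]]}}

```text
time_s: 12.6
tcp_pos: [0.5601, -0.1817, 0.0916]
ee_rot: [[0.366, -0.931, 0.002], [-0.931, -0.366, -0.0], [0.001, -0.002, -1.0]]
wrist_force: [-1.1, 2.7, 1.9]
gripper_width: 0.407
gripper_force: 30.0
```

>>> {"api": "apply_moves", "payload": {"moves": [[[0, 0, 0.001], 0], [[0, 0, 0.001], 0], [[0, 0, 0], 0]]}}

```text
time_s: 12.85
tcp_pos: [0.5601, -0.1817, 0.0905]
ee_rot: [[0.366, -0.93, 0.002], [-0.93, -0.366, -0.0], [0.001, -0.001, -1.0]]
wrist_force: [-1.2, 3.3, 4.5]
gripper_width: 0.412
gripper_force: 30.0
```

>>> {"api": "apply_moves", "payload": {"moves": [[[0, 0, 0.001], 0], [[0, 0, 0.001], 0], [[0, 0, 0], 0]]}}

```text
time_s: 13.1
tcp_pos: [0.5602, -0.1817, 0.0904]
ee_rot: [[0.367, -0.93, 0.002], [-0.93, -0.367, -0.001], [0.002, -0.002, -1.0]]
wrist_force: [-4.2, 5.2, 15.0]
gripper_width: 0.409
gripper_force: 30.0
```

>>> {"api": "apply_moves", "payload": {"moves": [[[0, 0, 0.001], 0], [[0, 0, 0], 0], [[0, 0, 0], 0]]}}

```text
time_s: 13.35
tcp_pos: [0.5602, -0.1817, 0.0903]
ee_rot: [[0.367, -0.93, 0.002], [-0.93, -0.367, -0.001], [0.002, -0.002, -1.0]]
wrist_force: [-6.7, 7.3, 18.8]
gripper_width: 0.408
gripper_force: 30.0
```

Seated: a hard stop at TCP z 0.0904, against 0.0905 expected. I'll relieve the load, release, and go to the push side of the handle.

>>> {"api": "apply_moves", "payload": {"moves": [[[0, 0, -0.001], 0], [[0, 0, -0.001], 0], [[0, 0, -0.001], 0]]}}

```text
time_s: 13.6
tcp_pos: [0.5601, -0.1817, 0.0905]
ee_rot: [[0.366, -0.93, 0.002], [-0.93, -0.366, -0.0], [0.001, -0.002, -1.0]]
wrist_force: [0.2, 2.6, 1.4]
gripper_width: 0.412
gripper_force: 30.0
```

>>> {"api": "apply_moves", "payload": {"moves": [[[0, 0, 0], 0], [[0, 0, 0], 0], [[0, 0, 0], 0], [[0, 0, 0], 0], [[0, 0, 0], 0]], "hand": 0.08}}

```text
time_s: 14.02
tcp_pos: [0.5592, -0.1821, 0.0891]
ee_rot: [[0.365, -0.931, -0.0], [-0.931, -0.365, -0.0], [-0.0, 0.0, -1.0]]
wrist_force: [0.0, 0.3, 0.4]
gripper_width: 0.706
gripper_force: 0.0
```

>>> {"api": "apply_moves", "payload": {"moves": [[[0, 0, 0], 0], [[0, 0, 0], 0], [[0, 0, -0.01], 0], [[0, 0, -0.02], 0], [[0, 0, -0.03], 0]]}}

```text
time_s: 14.43
tcp_pos: [0.5575, -0.1816, 0.1483]
ee_rot: [[0.366, -0.931, -0.006], [-0.931, -0.366, 0.001], [-0.003, 0.005, -1.0]]
wrist_force: [0.6, 0.1, -0.7]
gripper_width: 0.91
gripper_force: 0.0
```

>>> {"api": "apply_moves", "payload": {"moves": [[[0, 0, -0.03], 0], [[-0.015, 0.005, -0.01], 0], [[-0.03, 0.01, 0], 0], [[-0.04, 0.01, 0], 0], [[-0.04, 0.01, 0], 0]], "hand": 0.0}}

```text
time_s: 14.85
tcp_pos: [0.4803, -0.0778, 0.1904]
ee_rot: [[0.364, -0.931, 0.002], [-0.931, -0.364, 0.0], [0.0, -0.001, -1.0]]
wrist_force: [-0.3, 1.3, 0.1]
gripper_width: 0.629
gripper_force: 0.0
```

>>> {"api": "apply_moves", "payload": {"moves": [[[-0.03, 0.008, 0], 0], [[-0.017, 0.002, 0], 0], [[0, 0, 0], 0], [[0, 0, 0], 0], [[0, 0, 0], 0]]}}

```text
time_s: 15.27
tcp_pos: [0.4552, -0.0384, 0.1902]
ee_rot: [[0.366, -0.931, 0.001], [-0.931, -0.366, 0.0], [0.0, -0.001, -1.0]]
wrist_force: [0.6, 0.2, -0.2]
gripper_width: 0.246
gripper_force: 0.0
```

```bash
python3 - <<'E'
from h import *
np.set_printoptions(precision=4,suppress=True)
st=r.sense();print(st["time_s"],st["tcp_pos"],st["ee_rot"].tolist(),st["wrist_force"],st["gripper_width"],st["joints"])
s=imaging.capture("side");t=imaging.capture("top")
a=s["frame"][110:220,180:340];a=cv2.resize(a,None,fx=2.8,fy=3.4,interpolation=cv2.INTER_CUBIC)
b=t["frame"][150:250,230:350];b=cv2.resize(b,None,fx=2.8,fy=3.74,interpolation=cv2.INTER_CUBIC);
cv2.imwrite("pics/seated.png",cv2.convertScaleAbs(np.hstack([a,b]),alpha=1.4))
for q in models.cut_out(t,"handle"):
    ys,xs=np.nonzero(q["region"]);W=np.array([atz(t,(x,y),.086)[:2] for x,y in zip(xs,ys)]);C=W.mean(0);u=np.linalg.svd(W-C)[2][0];print(q["confidence"],C,np.degrees(np.arctan2(u[1],u[0])),((W-C)@u).min(),((W-C)@u).max())
for n in("wrench","push"): print(n,[(d["confidence"],np.array(d["at"])*[512,384]) for d in models.place_of(s,n)+models.place_of(t,n)])
o=np.array([.5652,-.1944,.056]);u=np.array([-.3665,.9304,0]);print(proj(s,o),proj(t,o),"push",proj(s,o+.186*u+[0,0,.03]),proj(t,o+.186*u+[0,0,.03]))
E
```

```text
15.2667 [ 0.4552 -0.0384  0.1902] [[0.3660874963639463, -0.9305793344381997, 0.001430846789488503], [-0.9305803160749727, -0.3660877926330608, 5.8470993356603436e-05], [0.00046940364467823285, -0.0013529233571848592, -0.9999989746287784]] [ 0.6052  0.2055 -0.2254] 0.24566910486404125 [ 15.6707   7.1514 -25.0001   0.0224 -57.7687   5.792 ]
0.69 [ 0.5373 -0.1169] -68.10904312148084 -0.038966980993998375 0.039705145981706526
wrench [(0.97, array([276.3776, 169.8816])), (0.9, array([322.9184, 196.4928]))]
push [(0.63, array([276.224 , 193.1136]))]
[276.5998 171.9187] [323.1202 197.2631] push [272.6801 190.2278] [266.2445 217.8503]
```

View pics/seated.png

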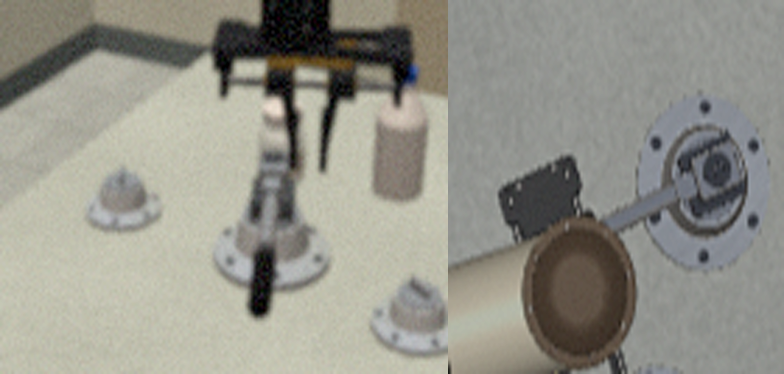

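The wrench is seated on the nut, head at top pixel (323,197), with the handle heading about 111.9°. The fingers are over the clear side of the grip. I'll descend with them shut.

>>> {"api": "apply_moves", "payload": {"moves": [[[0, 0, 0], 0], [[0, 0, 0], 0], [[0, 0, 0.015], 0], [[0, 0, 0.03], 0], [[0, 0, 0.03], 0]]}}

```text
time_s: 16.03
tcp_pos: [0.4556, -0.038, 0.1148]
ee_rot: [[0.366, -0.931, 0.004], [-0.931, -0.366, 0.001], [0.001, -0.004, -1.0]]
wrist_force: [0.8, 0.3, -0.4]
gripper_width: 0.007
gripper_force: 0.0
```

>>> {"api": "apply_moves", "payload": {"moves": [[[0, 0, 0.025], 0], [[0, 0, 0.015], 0], [[0, 0, 0.003], 0], [[0, 0, 0], 0], [[0, 0, 0], 0]]}}

```text
time_s: 16.45
tcp_pos: [0.4554, -0.0381, 0.0723]
ee_rot: [[0.366, -0.93, 0.001], [-0.93, -0.366, 0.0], [0.001, -0.001, -1.0]]
wrist_force: [0.6, -0.2, 1.1]
gripper_width: 0.001
gripper_force: 0.0
```

>>> {"api": "apply_moves", "payload": {"moves": [[[0, -0.004, 0], 0], [[0, -0.004, 0], 0], [[0, -0.003, 0], 0], [[0, -0.002, 0], 0], [[0, 0, 0], 0]]}}

```text
time_s: 16.87
tcp_pos: [0.4675, -0.0332, 0.072]
ee_rot: [[0.366, -0.931, 0.001], [-0.931, -0.366, 0.0], [0.0, -0.001, -1.0]]
wrist_force: [0.1, 0.4, -0.7]
gripper_width: 0.004
gripper_force: 0.0
```

>>> {"api": "apply_moves", "payload": {"moves": [[[0, -0.003, 0], 0], [[0, -0.003, 0], 0.9], [[0, -0.003, 0], 0.9], [[0, -0.003, 0], 0.9], [[0, 0, 0], 0]]}}

```text
time_s: 17.28
tcp_pos: [0.4777, -0.0291, 0.0713]
ee_rot: [[0.321, -0.947, -0.001], [-0.947, -0.321, -0.0], [-0.0, 0.001, -1.0]]
wrist_force: [-0.6, 0.6, 0.3]
gripper_width: 0.003
gripper_force: 0.4
```

>>> {"api": "apply_moves", "payload": {"moves": [[[0, -0.003, 0], 0.9], [[0, -0.003, 0], 0.9], [[0, -0.003, 0], 0.9], [[0, 0, 0], 0]]}}

```text
time_s: 17.62
tcp_pos: [0.4869, -0.0262, 0.0714]
ee_rot: [[0.276, -0.961, 0.0], [-0.961, -0.276, -0.0], [0.0, -0.0, -1.0]]
wrist_force: [-1.1, -0.2, 0.2]
gripper_width: 0.006
gripper_force: 0.4
```

>>> {"api": "apply_moves", "payload": {"moves": [[[0, -0.003, 0], 0.9], [[0, -0.003, 0], 0.9], [[0, -0.003, 0], 0.9], [[0, -0.003, 0], 0.9], [[0, 0, 0], 0]]}}

```text
time_s: 18.03
tcp_pos: [0.4989, -0.0232, 0.0716]
ee_rot: [[0.215, -0.977, 0.001], [-0.977, -0.215, 0.0], [0.0, -0.001, -1.0]]
wrist_force: [-0.7, -0.4, 0.1]
gripper_width: 0.003
gripper_force: 0.3
```

>>> {"api": "apply_moves", "payload": {"moves": [[[0, -0.003, 0], 0.9], [[0, -0.003, 0], 0.9], [[0, -0.003, 0], 0.9], [[0, -0.003, 0], 0.9], [[0, 0, 0], 0]]}}

```text
time_s: 18.45
tcp_pos: [0.5107, -0.0209, 0.0716]
ee_rot: [[0.153, -0.988, 0.001], [-0.988, -0.153, 0.0], [0.0, -0.001, -1.0]]
wrist_force: [-1.0, 0.6, -0.5]
gripper_width: 0.001
gripper_force: 0.2
```

>>> {"api": "apply_moves", "payload": {"moves": [[[0, -0.003, 0], 0.9], [[0, -0.003, 0], 0.9], [[0, -0.003, 0], 0.9], [[0, -0.003, 0], 0.9], [[0, 0, 0], 0]]}}

```text
time_s: 18.87
tcp_pos: [0.5226, -0.0194, 0.0716]
ee_rot: [[0.091, -0.996, 0.001], [-0.996, -0.091, 0.0], [0.0, -0.001, -1.0]]
wrist_force: [-0.2, -0.1, 0.4]
gripper_width: 0.005
gripper_force: 0.2
```

>>> {"api": "apply_moves", "payload": {"moves": [[[0, -0.003, 0], 0.9], [[0, -0.003, 0], 0.9], [[0, -0.003, 0], 0.9], [[0, -0.003, 0], 0.9], [[0, 0, 0], 0]]}}

```text
time_s: 19.28
tcp_pos: [0.5345, -0.0186, 0.0716]
ee_rot: [[0.028, -1.0, 0.001], [-1.0, -0.028, -0.0], [0.0, -0.001, -1.0]]
wrist_force: [-0.1, -0.4, -0.9]
gripper_width: 0.004
gripper_force: 0.2
```

>>> {"api": "apply_moves", "payload": {"moves": [[[0, -0.003, 0], 0.9], [[0, -0.003, 0], 0.9], [[0, -0.003, 0], 0.9], [[0, 0, 0], 0], [[0, 0, 0], 0]]}}

```text
time_s: 19.7
tcp_pos: [0.541, -0.0184, 0.071]
ee_rot: [[-0.019, -1.0, -0.004], [-1.0, 0.019, 0.0], [-0.0, 0.004, -1.0]]
wrist_force: [-5.1, 3.7, 2.3]
gripper_width: 0.001
gripper_force: 2.6
```

```bash
cat > ang.py <<'E'
from h import *
np.set_printoptions(precision=4,suppress=True)
st=r.sense();print(st["time_s"],st["tcp_pos"],st["wrist_force"],st["moment"])
t=imaging.capture("top");s=imaging.capture("side")
for p,n in((t,"top"),(s,"side")):
  for k in("handle","wrench"):
    for q in models.cut_out(p,k)[:2]:
      if q["confidence"]<.3: continue
      ys,xs=np.nonzero(q["region"]);W=np.array([atz(p,(x,y),.086)[:2] for x,y in zip(xs,ys)]);C=W.mean(0);u=np.linalg.svd(W-C)[2][0];print(n,k,round(q["confidence"],2),C,np.degrees(np.arctan2(u[1],u[0]))%180,((W-C)@u).min(),((W-C)@u).max())
  for k in("wrench","push","handle"): print(n,k,[(d["confidence"],atz(p,np.array(d["at"])*[512,384],dict(wrench=.056).get(k,.086))[:2]) for d in models.place_of(p,k)])
def crop(p,uv,w=50,h=44):
  u,v=[int(round(x)) for x in uv];return cv2.resize(p["frame"][max(0,v-h):v+h,max(0,u-w):u+w],(400,352),interpolation=cv2.INTER_CUBIC)
c=(.565,-.12,.086)
import sys
if len(sys.argv)>1: cv2.imwrite(f"pics/{sys.argv[1]}.png",cv2.convertScaleAbs(np.hstack([crop(t,proj(t,c)),crop(s,proj(s,c))]),alpha=1.4))
E
python3 ang.py a1
```

```text
19.7 [ 0.541  -0.0184  0.071 ] [-5.0941  3.7382  2.3024] [1.0457 1.6615 0.0561]
top handle 0.69 [ 0.5664 -0.1102] 91.71875845237686 -0.03402716779966893 0.03805570857424231
top handle 0.47 [ 0.566  -0.1681] 90.11956773387426 -0.05223329561117229 0.09193334695940712
top wrench 0.64 [ 0.5659 -0.1694] 89.90959683178397 -0.051018703500323365 0.09024722802357216
top wrench [(0.71, array([ 0.5577, -0.1981])), (0.51, array([ 0.6277, -0.3693]))]
top push []
top handle [(0.58, array([ 0.5668, -0.1638]))]
side handle 0.62 [ 0.6182 -0.3425] 117.92387751892552 -0.08338890315284878 0.0952659991503551
side wrench 0.74 [ 0.5644 -0.032 ] 92.57733028807749 -0.2427308055126645 0.09278150420829613
side wrench [(0.51, array([ 0.5663, -0.1949]))]
side push [(0.74, array([ 0.556 , -0.0146]))]
side handle [(0.31, array([ 0.4246, -0.2521]))]
```

View pics/a1.png

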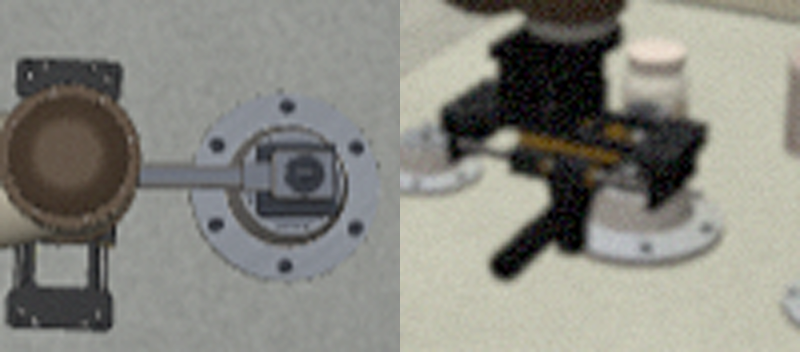

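Top crop: the handle followed and now heads about 90°, with the head at crop (303,172) still aligned with it. The force is rising (about 6 N), so the nut is on its seat. Next I'll bend the hinge in small steps.

>>> {"api": "apply_moves", "payload": {"moves": [[[0, -0.002, 0], 0], [[0, -0.002, 0], 0.5], [[0, -0.002, 0], 0.5], [[0, 0, 0], 0], [[0, 0, 0], 0]]}}

```text
time_s: 20.72
tcp_pos: [0.5436, -0.0183, 0.0703]
ee_rot: [[-0.037, -0.999, -0.011], [-0.999, 0.037, -0.0], [0.0, 0.011, -1.0]]
wrist_force: [-10.8, 6.9, 4.4]
gripper_width: 0.004
gripper_force: 5.7
```

>>> {"api": "apply_moves", "payload": {"moves": [[[0, -0.002, 0], 0.5], [[0, -0.002, 0], 0.7], [[0, -0.002, 0], 0.7], [[0, 0, 0], 0], [[0, 0, 0], 0]]}}

```text
time_s: 21.13
tcp_pos: [0.5497, -0.0183, 0.0702]
ee_rot: [[-0.07, -0.997, -0.011], [-0.998, 0.07, 0.0], [0.0, 0.011, -1.0]]
wrist_force: [-11.1, 7.9, 3.2]
gripper_width: 0.007
gripper_force: 5.8
```

The hinge is giving at constant force, starting from x ≈ 0.5435.

>>> {"api": "apply_moves", "payload": {"moves": [[[0, -0.003, 0], 1.1], [[0, -0.003, 0], 1.1], [[0, -0.003, 0], 1.1], [[0, -0.003, 0], 1.1], [[0, -0.003, 0], 1.1]]}}

```text
time_s: 21.55
tcp_pos: [0.565, -0.0191, 0.0702]
ee_rot: [[-0.167, -0.986, -0.01], [-0.986, 0.167, 0.002], [0.0, 0.01, -1.0]]
wrist_force: [-9.7, 11.6, 4.3]
gripper_width: 0.01
gripper_force: 6.2
```

>>> {"api": "apply_moves", "payload": {"moves": [[[0, -0.003, 0], 1.1], [[0, -0.002, 0], 0.7], [[0, 0, 0], 0], [[0, 0, 0], 0]]}}

```text
time_s: 21.88
tcp_pos: [0.5703, -0.0195, 0.0702]
ee_rot: [[-0.197, -0.98, -0.009], [-0.98, 0.197, 0.002], [-0.0, 0.009, -1.0]]
wrist_force: [-10.1, 11.9, 2.9]
gripper_width: 0.004
gripper_force: 6.3
```

```bash
python3 ang.py a2
```

```text
21.8833 [ 0.5703 -0.0195  0.0702] [-10.1081  11.9061   2.8628] [3.413  3.1306 0.0548]
top handle 0.55 [ 0.5766 -0.1103] 78.12878727268752 -0.04235998950005824 0.04054538621434169
top wrench 0.8 [ 0.5684 -0.1684] 82.35943952329905 -0.054459983306975976 0.09391142588734444
top wrench [(0.6, array([ 0.5627, -0.1827]))]
top push [(0.62, array([0.3523, 0.3915]))]
top handle [(0.62, array([ 0.5616, -0.1564]))]
side handle 0.77 [0.6007 0.0057] 84.89635540981895 -0.1312100033564962 0.055072862277922956
side wrench 0.52 [ 0.5879 -0.0722] 82.17480655440909 -0.21077186970435074 0.12880511690581226
side wrench [(0.74, array([ 0.5663, -0.1983]))]
side push [(0.74, array([ 0.5989, -0.0083])), (0.34, array([ 0.5528, -0.2131]))]
side handle [(0.7, array([ 0.564 , -0.1726]))]
```

View pics/a2.png

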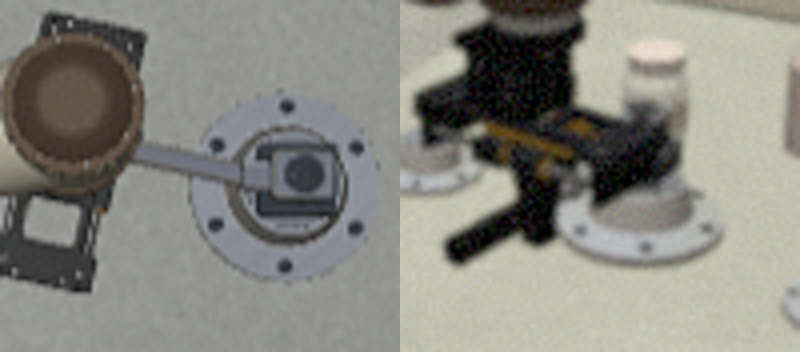

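The hinge has clearly broken over by about 0.19–0.23 rad: the handle heads about 78° while the head stays square. That's enough, so I'll ease back gently.

>>> {"api": "apply_moves", "payload": {"moves": [[[0, 0.002, 0], -0.7], [[0, 0.003, 0], -1.1], [[0, 0.003, 0], -1.1], [[0, 0.003, 0], -1.1], [[0, 0.003, 0], -1.1]]}}

```text
time_s: 22.9
tcp_pos: [0.5549, -0.0192, 0.0699]
ee_rot: [[-0.108, -0.994, -0.013], [-0.994, 0.108, -0.001], [0.002, 0.013, -1.0]]
wrist_force: [-11.8, 3.5, 3.0]
gripper_width: 0.003
gripper_force: 5.7
```

>>> {"api": "apply_moves", "payload": {"moves": [[[0, 0.003, 0], -1.1], [[0, 0.003, 0], -1.1], [[0, 0.002, 0], -0.7], [[0, 0.002, 0], -0.7], [[0, 0.002, 0], -0.5]]}}

```text
time_s: 23.32
tcp_pos: [0.5422, -0.0203, 0.0698]
ee_rot: [[-0.037, -0.999, -0.014], [-0.999, 0.037, -0.003], [0.004, 0.014, -1.0]]
wrist_force: [-9.1, -5.1, 1.8]
gripper_width: 0.003
gripper_force: 4.0
```

>>> {"api": "apply_moves", "payload": {"moves": [[[0, 0.001, 0], -0.3], [[0, 0.001, 0], -0.3], [[0, 0.001, 0], -0.3], [[0, 0.001, 0], 0], [[0, 0.001, 0], 0]]}}

```text
time_s: 23.73
tcp_pos: [0.5409, -0.0198, 0.0706]
ee_rot: [[-0.022, -1.0, -0.006], [-1.0, 0.022, -0.002], [0.002, 0.006, -1.0]]
wrist_force: [-3.4, -2.9, 0.6]
gripper_width: 0.009
gripper_force: 1.9
```

Nearly unloaded and straight. I'll back off, lift clear and move away so the camera can see.

>>> {"api": "apply_moves", "payload": {"moves": [[[0, 0.002, 0], 0], [[0, 0.002, 0], 0], [[0, 0.004, 0], 0], [[0, 0.008, 0], 0], [[0, 0.01, 0], 0]]}}

```text
time_s: 24.15
tcp_pos: [0.5185, -0.0171, 0.072]
ee_rot: [[-0.02, -1.0, 0.003], [-1.0, 0.02, 0.001], [-0.001, -0.003, -1.0]]
wrist_force: [-0.2, -0.1, -0.4]
gripper_width: 0.006
gripper_force: 0.0
```

>>> {"api": "apply_moves", "payload": {"moves": [[[0, 0, -0.015], 0], [[0, 0, -0.035], 0], [[0, 0, -0.04], 0], [[0, 0, -0.04], 0], [[-0.02, 0.005, -0.02], 0]]}}

```text
time_s: 24.57
tcp_pos: [0.5152, 0.0016, 0.2272]
ee_rot: [[-0.021, -1.0, 0.01], [-1.0, 0.021, 0.001], [-0.001, -0.01, -1.0]]
wrist_force: [0.8, 0.3, -0.5]
gripper_width: 0.005
gripper_force: 0.0
```

>>> {"api": "apply_moves", "payload": {"moves": [[[-0.03, 0.005, 0], 0], [[-0.04, 0.005, 0], 0], [[-0.04, 0.005, 0], 0], [[-0.04, 0.005, 0], 0], [[-0.03, 0, 0], 0]]}}

```text
time_s: 24.98
tcp_pos: [0.4953, 0.1855, 0.2223]
ee_rot: [[-0.018, -1.0, 0.002], [-1.0, 0.018, 0.002], [-0.002, -0.002, -1.0]]
wrist_force: [0.4, -0.5, 0.2]
gripper_width: 0.003
gripper_force: 0.0
```

>>> {"api": "apply_moves", "payload": {"moves": [[[-0.02, 0, 0], 0], [[0, 0, 0], 0], [[0, 0, 0], 0], [[0, 0, 0], 0]]}}

```text
time_s: 25.32
tcp_pos: [0.4965, 0.2024, 0.2216]
ee_rot: [[-0.02, -1.0, -0.0], [-1.0, 0.02, 0.0], [-0.0, 0.0, -1.0]]
wrist_force: [-0.1, -0.6, -0.5]
gripper_width: 0.004
gripper_force: 0.0
```

```bash
python3 ang.py a3; python3 - <<'E'
from h import *
t=imaging.capture("top");s=imaging.capture("side")
for k in("detergent","jar","collar","coin_cup"): print(k,[np.round(np.array(models.place_of(p,k)[0]["at"])*[512,384],1) for p in(t,s) if models.place_of(p,k)])
E
```

```text
25.3167 [0.4965 0.2024 0.2216] [-0.1228 -0.6423 -0.5491] [-0.0223  0.0901 -0.0029]
top handle 0.95 [ 0.5644 -0.0408] 91.2006283370698 -0.09657913697675866 0.11344726839768907
top wrench 0.69 [ 0.5648 -0.1118] 90.98078616671006 -0.11139166052266283 0.1645844206985491
top wrench [(0.88, array([ 0.5594, -0.1891])), (0.37, array([ 0.5783, -0.1936]))]
top push [(0.89, array([ 0.5672, -0.0065]))]
top handle [(0.61, array([ 0.5649, -0.1542]))]
side handle 0.54 [ 0.5622 -0.0392] 92.16929463677349 -0.1372888710151866 0.10103706743378876
side wrench 0.83 [ 0.5617 -0.1122] 92.6124070098229 -0.16814665847852242 0.1777979150466343
side wrench [(0.64, array([ 0.5667, -0.1912]))]
side push [(0.65, array([ 0.5585, -0.0113]))]
side handle [(0.51, array([0.6877, 0.3896]))]
detergent [array([394. , 226.3]), array([324.2, 166. ])]
jar [array([379.7, 180.5]), array([282.6, 158.3])]
collar [array([162., 128.]), array([124.7, 246.2])]
coin_cup [array([126.8, 262.8]), array([243.6, 333.8])]
```

View pics/a3.png

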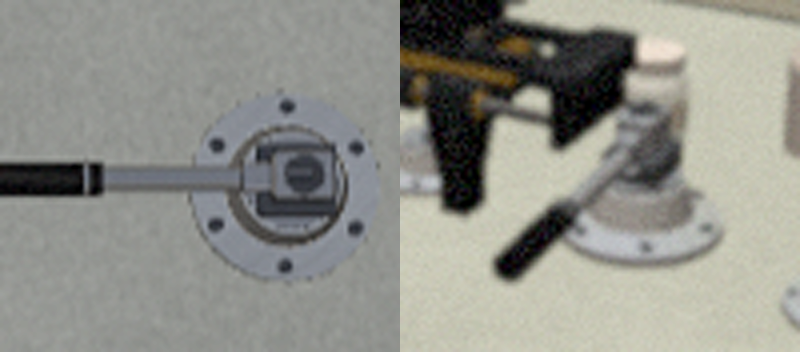

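The wrench is straight (91°), seated at top crop (303,172) and let go. The robot is clear and the bystanders haven't moved.

```bash
python3 -c "
from station import r
print(r.finish_job())"
```

```text
the job is handed in; nothing more can be done
None
```

The job is handed in: the wrench was seated on the largest nut, the hinge was broken over by about 0.2 rad (well short of the end stop) and eased back straight, and the wrench was left on the nut, let go, with the bystanders where they stood.

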